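Clamp the printing block and hold the lever

TASK

First set the oblong printing block, face up, lengthwise and centred on the clamp's narrow raised rail, between the fixed fence and the rubber pad, and let go of it. Then flip the safety catch right over to its open side, pull the lever it guards all the way over to its stop so the block is squeezed against the fence, and keep hold of it: finish while still holding the lever there. Leave the other things on the table alone.

Things in the scene. Friction and masses are not known exactly. Their poses are not given: they have to be found in the camera images.
- block: oblong printing block, wood with a dark carved face on top: 90 (x) x 45 (y) x 30 (z) mm, 75 to 125 g, lying face up on the table; origin at the centre of its underside, z out of the carved face. Either way round on the rail is fine
- clamp: grey lever clamp fixed to the table; base plate 300 x 90 x 14 mm (x from -170 to +130 mm); origin on the table, z up. Along its x: fence (-138 to -120 mm), rail, rubber pad (face at -8 mm when open), slide housing, catch (x = 50 mm), lever (pivot x = 75 mm), all centred on y = 0. Fingers have free room on both sides (y) of the rail
- fence (a point): middle of the steel fence's clamping face at rail height, clamp (-120, 0, 60) mm; the fence is 60 mm wide (y), its top at z = 85 mm. The opening from here to the open pad is 112 mm long
- rail (a point): middle of the rail's top, clamp (-64, 0, 60) mm; the rail is level, runs along clamp x from -136 to -12 mm and is only 24 mm wide, so the block overhangs it on both sides
- pad: sprung rubber pad of the clamp, face 34 mm wide (y) and 22 mm high, z = 64 to 86 mm above the table; origin at the centre of its face. The lever drives it towards the fence (clamp -x), 40 mm per rad; against the block it yields on a spring of 1.2 N/mm, so the block is first slid against the fence, then squeezed
- catch (a joint): angle of the safety catch in rad: 0 = closed (leaning 0.25 rad to clamp -y, its nose in front of the lever, which it blocks after about 0.1 rad); it hinges about a line along clamp x at clamp (50, 0, 60) mm, turns to the clamp's +y side and rests open at 1.6, almost lying down. Light: once pushed past upright (about 0.5) it falls open by itself
- catch_tab (a point): centre of the catch's flat steel push tab (30 mm in clamp x, 8 mm thick, 26 mm high), 79 mm from its hinge, the catch's top being 13 mm further; when closed at about clamp (50, -20, 137) mm. Push it to clamp +y
- lever (a joint): angle of the lever in rad: 0 = at rest (leaning 0.52 rad to clamp +x, away from the block), 0.9 = fully pulled against its stop (leaning 0.38 rad to clamp -x, towards the block). It turns about a line along clamp y. A spring and the pad pull it back to 0: about 1 N at the knob to start, about 6 N at the stop
- lever_handle: the lever itself: steel rod 12 mm thick with a black ball knob of 36 mm diameter at its end; origin on its pivot, z along the rod; the knob's centre is at z = 180 mm
- knob (a point): centre of the ball knob, 180 mm from the pivot; at rest at clamp (164, 0, 206) mm, fully pulled at about clamp (8, 0, 217) mm
- lever_pivot (a point): the lever's pivot, at clamp (75, 0, 50) mm
- square_block: the other mounted block, square: 62 x 62 x 20 mm, same wood and dark face; stays on the table (bystander)
- ink_tin: low round metal tin, 76 mm across, 50 mm tall (bystander)
- jar: clear jar with a black cap, 60 mm across, 75 mm tall (bystander)
- tape_roll: roll of paper tape lying flat, 90 mm across, 25 mm high (bystander)
- palette_knife: spatula lying flat, 200 mm long (bystander)
- brayer: hand ink roller lying on the table, about 205 mm long over all, roller 90 mm wide at +x, wooden handle at -x, 36 mm high (bystander)
Things that resemble listed ones, but are neither listed nor needed, are in the scene too. Leave any orange or yellow look-alike of the block alone.

How it is judged (in metres and radians):
On the way, in this order (a step that is already met when the one before it is completed fails the run):
1. the oblong block lies on the rail between fence and pad, let go, with the catch still closed (y of block in the frame of clamp between -0.01 and 0.01 m and z of block in the frame of clamp between 0.057 and 0.064 m and angle between block's own z axis and vertical below 0.1 rad and angle between the x axis of block and the x axis of clamp, either way round below 0.15 rad and x of block in the frame of clamp between -0.079 and -0.05 m and contact force between the fingers and block below 0.05 N and value of joint catch below 0.5 rad), for 0.3 s.
2. the catch is flipped open (value of joint catch above 1.2 rad), for 0.2 s.
3. the lever is pulled to its stop (value of joint lever above 0.78 rad and contact force between the fingers and lever_handle above 1 N), for 0.2 s.
At the end, for the whole second after the job is handed in: the block lies face up on the rail (within 10 mm of its centre line and 0.15 rad of its direction), against the fence within 4 mm and squeezed by the pad with over 5 N; the catch is open (over 1.2 rad); the lever is held by the fingers (over 1 N) beyond 0.78 of its 0.9 rad (all of step 3 and y of block in the frame of clamp between -0.01 and 0.01 m and z of block in the frame of clamp between 0.057 and 0.064 m and angle between block's own z axis and vertical below 0.1 rad and angle between the x axis of block and the x axis of clamp, either way round below 0.15 rad and x of block in the frame of clamp between -0.079 and -0.071 m and value of joint catch above 1.2 rad and contact force between pad and block above 5 N and contact force between the fingers and block below 0.05 N); the arm keeps its last pose, push and grip.
It fails at once if a bystander is shifted by more than 40 mm (distance of any of square_block, ink_tin, jar, tape_roll, palette_knife, brayer from where it was at the start of the episode above 0.04 m).
It also fails if it takes over 66 s, if anything falls off the work surface, if the arm or the gripper's body presses on something with over 40 N, if the wrist force passes 120 N, or if a joint passes its speed limit or range.

ROBOT

A 6-joint arm with a two-finger parallel gripper is mounted at the origin on the work surface. World frame = base frame: x ahead of the robot, y to its left, z up, the work surface at z = 0. Lengths are in mm, angles in rad, forces in N, time in s.
With the tool pointing down it reaches from about 350 to 875 mm from the base axis. Payload 4.2 kg.
Tool frame: the origin (TCP) lies between the finger pads; the fingertips stand 25 mm ahead of it and the grasp point (between the pads) lies 6 mm ahead of it; z points along the fingers, y is the line along which they close (so a half turn about z gives the same grasp; the last joint's range is limited). The gripper opens to 85 mm and grips with 20 to 120 N. Pads are 22 mm wide; open, the fingers measure 114 mm over their backs; the gripper's body (76 mm by 85 mm) begins 54 mm behind the grasp point. The pads swing forward as they close: fully open they stand 13 mm farther back than shut.
Start: joints at [1.602, 0.385, 0.008, 0, -1.194, -0.259], TCP at [141.115, 608.84, 225.912] pointing down, gripper open.
Joint ranges: [-3.14, 3.14], [-1.21, 2.06], [-1.07, 1.41], [-3.16, 2.05], [-2.99, -0.16], [-3.1, 3.1]. Speed limits (rad/s): [2.79, 2.79, 3.14, 3.14, 3.14, 3.14].

INTERFACE

Orientations are given as a unit quaternion [x, y, z, w].
In Python, from bench import read_state, imaging, workorder, nets gives the robot as it stands.
- The arm moves only by the tool apply_moves, never from a script. Its argument "rows" is a list of rows, each an object with "hand": the opening, from -1 (shut) to 1 (fully open); "delta_pos": the shift along the tool's x, y, z in mm, a list of three; "yaw": the turn about the tool's z in rad. A call has 1 to 12 rows; each row is the pose to reach, as a shift and turn from the pose commanded when the call began, along the tool's axes at that moment; what a row does not reach only later rows make up. A row lasts 1/12 s, in which the tool goes at most 41.7 mm and 7.16 degrees, less where a joint would pass 70% of its speed; a pose out of reach is approached as far as the arm can. A call with a gripper value outside its range is refused whole. The fingers move at their own pace and stop on an object; the grip force is fixed at half the most. Time passes only in rows, so rows that repeat a pose let the fingers close. It gives the time, the measured TCP pose, the force, the opening and the grip force at its end, in the units of the state.
- read_state(): the state, without advancing time (a new reading comes with each control period).
- imaging.get_image(name): name is "side" or "top" or "wrist"; returns a dict with "pixels" (480x640x3 uint8, red, green, blue), "fx", "fy", "cx", "cy" (pixels), "xyz" and "rotation" of the camera in the world. Camera axes: x right, y down, z forward; pixel columns grow to the right and rows downward; lengths in mm; the calibration is good to about 2 mm. A picture is of the moment at which its call begins. There is no depth.
- workorder.job_done(): hands the job in; it is judged then, once.
Trained networks look in the newest picture that a camera, given by its name, has taken for a name from the list of things; names that differ only in an ending like _2 or _b are one class to them, and where a whole thing is asked for, a point or a joint stands for the part that bears it (a point fixed in the world has none). Each returns a list of dicts, best first, with "score" (0 to 1); they miss things now and then, are a little off and sometimes report something else, mostly with a low value. They report only what shows in the picture. A call takes as long as a camera call. They do not tell look-alikes from the thing itself.
- nets.find_in(camera, query): "location" ([row, column] in pixels, amid what is visible of it).
- nets.pinpoint(camera, query): "location" ([row, column] in pixels: a listed point, or the origin of a listed thing).
The state is a dict: "clock": time; "joints": joint angles; "joint_vel": joint speeds; "joint_efforts": joint torques, N m; "position": TCP position; "ee_rot": TCP orientation; "contact_force": force on the tool from outside, world axes, zero at the start; "wrist_torque": the same for the moment, N m; "gripper_width": finger opening in mm; "grasp_force": force on a finger pad.
Only numpy, scipy, OpenCV 4.12 (cv2) and the standard library are available. Lean on these libraries where they do the work, as an engineer would, in place of code of your own. Each camera call takes 0.05 s, during which the arm holds its last target. There are 200 camera calls.

## Working session

There is one attempt and no reset: what is moved stays moved. The work goes in short steps, Python scripts to look and compute and a tool call to move; the robot and the scene stay as the last step left them, time stands still between calls to the robot, and variables do not carry over. Pictures are saved under pics/ and viewed, at most 10 in all, crops included, and the job is handed in when it is done.

Besides the shell and the picture viewer there is one more tool, called after ">>>" by a JSON object that holds its "name" and its "arguments", one argument or row to a line. apply_moves: Moves the arm, as the interface text tells. Its arguments: {"type":"object","properties":{"rows":{"type":"array"}},"required":["rows"]}

```bash
mkdir -p pics; ls
cat > h.py <<'E'
import numpy as np, cv2
from bench import read_state, imaging, workorder, nets
from scipy.spatial.transform import Rotation as R
def rotm(r):
    r=np.array(r,float); return r if r.shape==(3,3) else R.from_quat(r).as_matrix()
def shot(cam,name=None):
    im=imaging.get_image(cam)
    if name: cv2.imwrite(f'pics/{name}.png',im['pixels'][:,:,::-1])
    return im
def ray(im,rc):
    d=rotm(im['rotation'])@np.array([(rc[1]-im['cx'])/im['fx'],(rc[0]-im['cy'])/im['fy'],1])
    return np.array(im['xyz'],float),d/np.linalg.norm(d)
def at_z(im,rc,z):
    o,d=ray(im,rc); return o+d*(z-o[2])/d[2]
def tri(obs):
    A=np.zeros((3,3));b=np.zeros(3)
    for im,rc in obs:
        o,d=ray(im,rc);P=np.eye(3)-np.outer(d,d);A+=P;b+=P@o
    p=np.linalg.solve(A,b)
    return p,[float(np.linalg.norm((np.eye(3)-np.outer(ray(i,r)[1],ray(i,r)[1]))@(p-np.array(i['xyz'])))) for i,r in obs]
def proj(im,p):
    c=rotm(im['rotation']).T@(np.array(p,float)-np.array(im['xyz']));return np.array([im['fy']*c[1]/c[2]+im['cy'],im['fx']*c[0]/c[2]+im['cx']])
E
python3 - <<'E'
from h import *
s=read_state();print(s)
I={}
for c in ['top','side','wrist']:
    I[c]=shot(c,c+'0'); print(c,I[c]['xyz'],np.round(rotm(I[c]['rotation']),3).tolist(),I[c]['fx'])
for q in ['block','fence','rail','catch_tab','knob','lever_pivot','clamp','square_block','pad','jar','ink_tin']:
    for c in ['top','side','wrist']:
        r=nets.pinpoint(c,q); print(q,c,[(np.round(x['location']).tolist(),round(x['score'],2)) for x in r[:4]])
E
```

```text
pics
{'clock': 0.0, 'joints': array([ 1.60155032e+00,  3.85561929e-01,  6.65448746e-03, -5.09603852e-04,
       -1.19399596e+00, -2.58629828e-01]), 'joint_vel': array([ 0.00201825,  0.00205107, -0.00133583, -0.00090762, -0.00070744,
        0.00124873]), 'joint_efforts': array([ 4.27093819e-04, -3.92290306e+01,  1.88403136e+01,  4.18634087e+00,
       -4.69863691e-03,  2.85754609e-06]), 'position': array([141.01882085, 608.28404812, 224.82799168]), 'ee_rot': array([ 9.93504824e-01, -1.13784882e-01, -8.24463329e-05,  1.07667411e-03]), 'contact_force': array([-0.79439065, -0.34209746, -1.45109611]), 'wrist_torque': array([ 0.02961027, -0.01674705,  0.02817615]), 'grasp_force': 0.0, 'gripper_width': 85.60163339217718}
top [ 338.4733091   -25.89826951 1362.56671092] [[0.008, -0.99, 0.14], [-1.0, -0.007, 0.008], [-0.007, -0.14, -0.99]] 569.9506925470205
side [ 226.31100223 -865.80894421  755.72988883] [[0.945, -0.198, 0.259], [-0.325, -0.52, 0.79], [-0.022, -0.831, -0.556]] 444.70086129459594
wrist [212.63811443 592.55426863 372.70291718] [[-0.227, -0.933, -0.28], [-0.974, 0.218, 0.062], 
[... 757 characters left out ...]
r_pivot wrist []
clamp top [([250.0, 287.0], 0.62), ([277.0, 503.0], 0.28)]
clamp side [([276.0, 322.0], 0.78), ([242.0, 358.0], 0.36)]
clamp wrist []
square_block top [([231.0, 428.0], 0.71)]
square_block side [([357.0, 390.0], 0.76)]
square_block wrist []
pad top [([244.0, 290.0], 0.49), ([296.0, 414.0], 0.31), ([197.0, 283.0], 0.21)]
pad side [([252.0, 322.0], 0.6)]
pad wrist []
jar top [([167.0, 283.0], 0.88), ([169.0, 357.0], 0.28), ([278.0, 504.0], 0.21)]
jar side [([249.0, 390.0], 0.73), ([248.0, 340.0], 0.43)]
jar wrist []
ink_tin top [([170.0, 355.0], 0.98), ([167.0, 282.0], 0.53), ([261.0, 284.0], 0.36)]
ink_tin side [([293.0, 413.0], 0.83), ([204.0, 319.0], 0.34)]
ink_tin wrist []
```

View pics/top0.png

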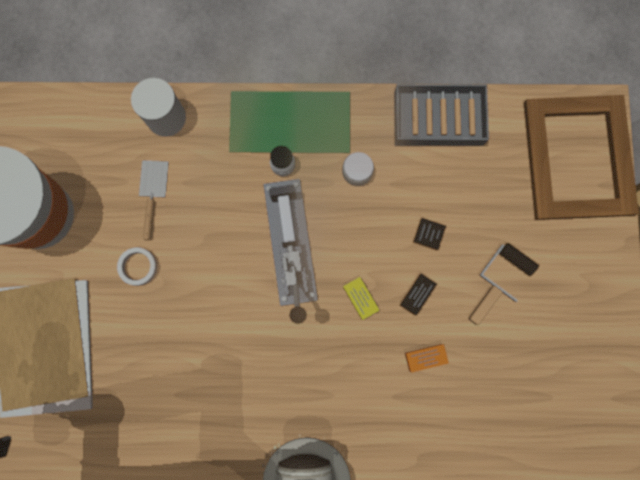

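View pics/side0.png

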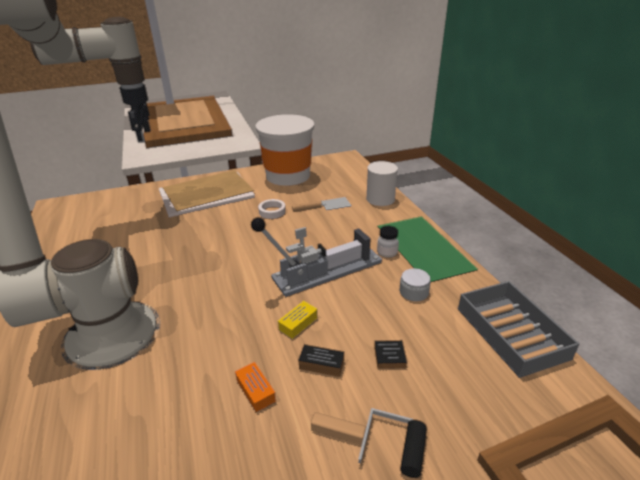

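The top view shows these candidates: dark oblong at (295,418), yellow (298,361), orange (358,427) and dark square (233,430). I choose the dark oblong. The clamp has its fence at the far end, around (188,283), and its knob towards the robot at (315,298).

```bash
cat > m.py <<'E'
from h import *
from scipy.optimize import least_squares
T,S=shot('top'),shot('side')
P={'fence':(-120,0,60),'rail':(-64,0,60),'catch_tab':(50,-20,137),'knob':(164,0,206),'lever_pivot':(75,0,50),'pad':(-8,0,75)}
obs=[]
for q,p in P.items():
    pair=[]
    for im,c in ((T,'top'),(S,'side')):
        r=nets.pinpoint(c,q)
        if r and r[0]['score']>.4: obs.append((im,c,q,p,r[0]['location']));pair.append((im,r[0]['location']))
    if len(pair)==2: print(q,*[np.round(v,1) for v in tri(pair)])
def w(x,p): c,s=np.cos(x[2]),np.sin(x[2]); return np.array([x[0]+c*p[0]-s*p[1],x[1]+s*p[0]+c*p[1],p[2]])
f=lambda x:np.concatenate([proj(o[0],w(x,o[3]))-o[4] for o in obs])
s=least_squares(f,[600,50,3.1],loss='soft_l1',f_scale=2,x_scale=[10,10,.1])
print('clamp',s.x,s.x[2]-np.pi)
for o,e in zip(obs,f(s.x).reshape(-1,2)): print(o[1],o[2],np.round(e,1))
# block: dark blob in both
for im,c,g in ((T,'top',(295,418)),(S,'side',(360,322))):
    v=im['pixels'].max(2); m=np.zeros_like(v); r,k=g; m[r-32:r+32,k-32:k+32]=(v[r-32:r+32,k-32:k+32]<75)*255
    cs,_=cv2.findContours(m,0,2); b=max(cs,key=cv2.contourArea); 
    if c=='top':
        pts=np.array([at_z(im,(p[0][1],p[0][0]),30)[:2] for p in b],np.float32); print('block',cv2.minAreaRect(pts))
    M=cv2.moments(b);rc=(M['m01']/M['m00'],M['m10']/M['m00']);print(c,rc,at_z(im,rc,30))
    cv2.imwrite(f'pics/b_{c}.png',cv2.resize(im['pixels'][r-40:r+40,k-55:k+55,::-1],None,fx=5,fy=5))
    if c=='top': rt=(im,rc)
print(tri([rt,(im,rc)]))
E
python3 m.py
```

```text
fence [652.1  58.9  67.9] [0.4 0.4]
rail [595.4  42.3  74.4] [3.7 3.7]
catch_tab [493.2  47.2 129.6] [1.9 1.9]
knob [371.6   8.9 215.7] [0.4 0.4]
lever_pivot [462.4  31.7  59.1] [2. 2.]
pad [545.3  42.   76.7] [4.4 4.4]
clamp [536.98436025  40.03166191   3.30846517] 0.16687251970970474
top fence [-0.4 -0.3]
side fence [1.9 1. ]
top rail [ 0.8 -3.6]
side rail [2.1 1.8]
top catch_tab [ 4.4 -2.4]
side catch_tab [-2.7 -3.2]
top knob [-1.5 -1.8]
side knob [2.4 1.8]
top lever_pivot [1.  1.8]
side lever_pivot [3.5 1.6]
top pad [-1.6  0.8]
side pad [ 1.  -1.7]
block ((431.6418762207031, -258.15087890625), (43.24928283691406, 87.14697265625), 56.46739959716797)
top (294.1572278251875, 417.8939746573571) [ 431.44219227 -257.89244182   30.        ]
side (358.7285416666666, 321.216875) [ 428.32101785 -269.0013008    30.        ]
(array([ 431.84932578, -259.77047162,   18.71919072]), [0.38734763053362814, 0.3873476305335664])
```

```bash
cd pics; python3 -c "
import cv2,numpy as np
cv2.imwrite('bb.png',np.vstack([cv2.imread('b_top.png'),cv2.imread('b_side.png')])[:, :][::1][:800])
i=cv2.imread('bb.png');cv2.imwrite('bb.png',cv2.resize(i,(412,600)))"
```

```text
(no output)
```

View pics/bb.png

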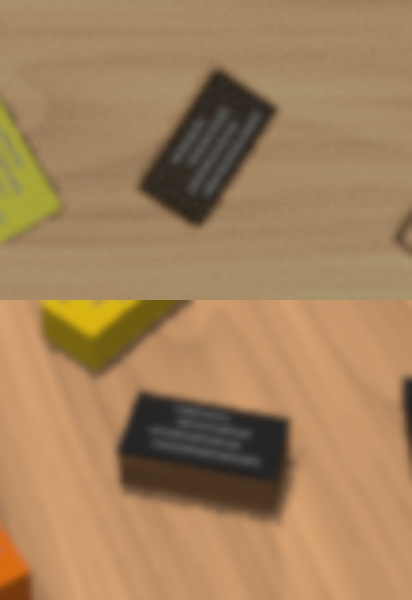

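The crop confirms the dark carved face and wooden sides of the oblong block. Its measured size is 87x43, close to the stated 90x45.

```bash
cat >> h.py <<'E'
def go(x,y,z,ya=None,s=None):
    s=s or read_state(); M=R.from_quat(s['ee_rot']).as_matrix()
    d=M.T@(np.array([x,y,z])-s['position']); a=np.arctan2(M[1,1],M[0,1]); t=0
    if ya is not None: t=-((ya-a+np.pi/2)%np.pi-np.pi/2)
    print('delta',np.round(d,1),'yaw',round(t,3),'len',round(np.linalg.norm(d)),'joints',np.round(s['joints'],2))
E
python3 -c "
from h import *
go(450,300,340,.986);go(440,-258,340,.986)"
```

```text
delta [ 370.7  231.1 -114.1] yaw 0.357 len 451 joints [ 1.6   0.38  0.01 -0.   -1.19 -0.26]
delta [ 486.9  777.  -114.1] yaw 0.357 len 924 joints [ 1.6   0.38  0.01 -0.   -1.19 -0.26]
```

>>> {"name": "apply_moves", "arguments": {
  "rows": [
    {"hand": 1,"delta_pos": [370,231,-114],"yaw": 0.357},
    {"hand": 1,"delta_pos": [370,231,-114],"yaw": 0.357},
    {"hand": 1,"delta_pos": [370,231,-114],"yaw": 0.357},
    {"hand": 1,"delta_pos": [370,231,-114],"yaw": 0.357},
    {"hand": 1,"delta_pos": [370,231,-114],"yaw": 0.357},
    {"hand": 1,"delta_pos": [370,231,-114],"yaw": 0.357},
    {"hand": 1,"delta_pos": [370,231,-114],"yaw": 0.357},
    {"hand": 1,"delta_pos": [370,231,-114],"yaw": 0.357},
    {"hand": 1,"delta_pos": [370,231,-114],"yaw": 0.357},
    {"hand": 1,"delta_pos": [370,231,-114],"yaw": 0.357},
    {"hand": 1,"delta_pos": [370,231,-114],"yaw": 0.357},
    {"hand": 1,"delta_pos": [370,231,-114],"yaw": 0.357}
  ]
}}

```text
clock: 3.5
position: [453.0, 297.0, 342.2]
ee_rot: [0.957, -0.291, 0.002, -0.001]
contact_force: [0.5, 0.8, -0.1]
gripper_width: 85.7
grasp_force: 0.0
```

```bash
python3 -c "
from h import *
print(read_state()['position'],read_state()['clock']);go(437,-258,300,.986)"
```

```text
[453.02891761 296.97627059 342.23726023] 3.5
delta [295.7 470.   41.3] yaw -0.006 len 557 joints [ 0.88  0.18  0.01  0.   -1.4   0.1 ]
```

>>> {"name": "apply_moves", "arguments": {
  "rows": [
    {"hand": 1,"delta_pos": [296,470,0],"yaw": -0.006},
    {"hand": 1,"delta_pos": [296,470,0],"yaw": -0.006},
    {"hand": 1,"delta_pos": [296,470,0],"yaw": -0.006},
    {"hand": 1,"delta_pos": [296,470,0],"yaw": -0.006},
    {"hand": 1,"delta_pos": [296,470,0],"yaw": -0.006},
    {"hand": 1,"delta_pos": [296,470,0],"yaw": -0.006},
    {"hand": 1,"delta_pos": [296,470,0],"yaw": -0.006},
    {"hand": 1,"delta_pos": [296,470,0],"yaw": -0.006},
    {"hand": 1,"delta_pos": [296,470,0],"yaw": -0.006},
    {"hand": 1,"delta_pos": [296,470,0],"yaw": -0.006},
    {"hand": 1,"delta_pos": [296,470,0],"yaw": -0.006},
    {"hand": 1,"delta_pos": [296,470,0],"yaw": -0.006}
  ]
}}

```text
clock: 4.5
position: [437.4, -201.4, 340.3]
ee_rot: [0.958, -0.285, 0.001, -0.0]
contact_force: [1.8, 0.0, 0.9]
gripper_width: 85.8
grasp_force: 0.0
```

>>> {"name": "apply_moves", "arguments": {
  "rows": [
    {"hand": 1,"delta_pos": [34,54,100],"yaw": 0},
    {"hand": 1,"delta_pos": [34,54,100],"yaw": 0},
    {"hand": 1,"delta_pos": [34,54,100],"yaw": 0},
    {"hand": 1,"delta_pos": [34,54,100],"yaw": 0}
  ]
}}

```text
clock: 4.83
position: [433.1, -264.1, 233.0]
ee_rot: [0.958, -0.288, -0.007, -0.001]
contact_force: [-0.8, 0.6, -0.3]
gripper_width: 85.6
grasp_force: 0.0
```

```bash
cat > bl.py <<'E'
from h import *
import sys
W=shot('wrist',sys.argv[1]); r=nets.pinpoint('wrist','block'); print([(x['location'],x['score'],at_z(W,x['location'],0)) for x in r[:3]])
c=proj(W,(431,-258,30)); print(c)
v=W['pixels'].max(2); m=(v<70).astype(np.uint8)*255
cs,_=cv2.findContours(m,0,2)
for b in cs:
    if cv2.contourArea(b)<400: continue
    pts=np.array([at_z(W,(p[0][1],p[0][0]),30)[:2] for p in b],np.float32); print(cv2.contourArea(b),cv2.minAreaRect(pts))
print(read_state()['position']);go(431.5,-258,60,.986)
E
python3 bl.py w1
```

```text
[([197.3, 314.7], 0.82, array([ 431.3671913 , -259.82702068,    0.        ])), ([270.8, 214.0], 0.76, array([ 424.06847799, -121.68936655,    0.        ])), ([297.4, 399.8], 0.66, array([ 282.41609277, -276.39073744,    0.        ]))]
[205.01925501 313.21143722]
68776.5 ((265.79833984375, -159.51284790039062), (793.0151977539062, 311.2723388671875), 56.271060943603516)
1178.0 ((512.2913818359375, -25.399843215942383), (183.45291137695312, 8.04098892211914), 8.757477760314941)
4243.0 ((432.9782409667969, -259.9156799316406), (44.74956130981445, 90.94207000732422), 56.44852066040039)
5430.5 ((574.6387329101562, -290.3739929199219), (60.003929138183594, 60.93400192260742), 71.23412322998047)
1322.5 ((694.5354614257812, -136.7154998779297), (24.389915466308594, 49.06526565551758), 30.74213218688965)
[ 436.5052055  -263.84187601  239.20789809]
delta [ -7.   -2.4 179.2] yaw 0.005 len 179 joints [-0.22  0.18 -0.25  0.   -1.15  1.22]
```

View pics/w1.png

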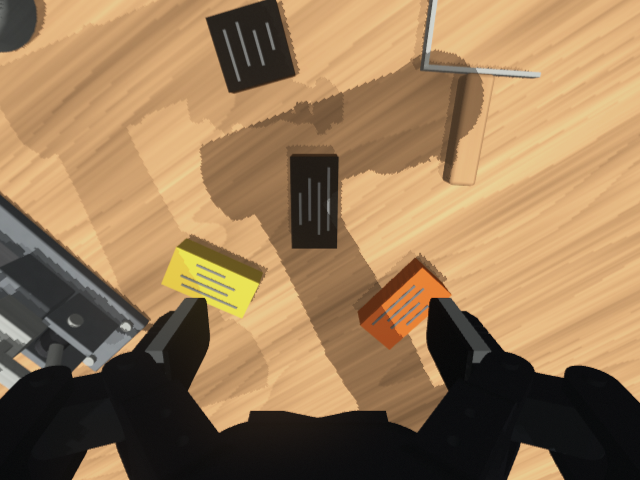

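The wrist view shows the block at (200,314), lined up with the fingers. Its footprint on the 30 mm plane measures 91x45, so the height fits. Descending.

>>> {"name": "apply_moves", "arguments": {
  "rows": [
    {"hand": 1,"delta_pos": [-6,0,150],"yaw": 0.005},
    {"hand": 1,"delta_pos": [-6,0,150],"yaw": 0.005},
    {"hand": 1,"delta_pos": [-6,0,150],"yaw": 0.005},
    {"hand": 1,"delta_pos": [-6,0,150],"yaw": 0.005},
    {"hand": 1,"delta_pos": [-6,0,150],"yaw": 0.005},
    {"hand": 1,"delta_pos": [-6,0,150],"yaw": 0.005},
    {"hand": 1,"delta_pos": [-6,0,150],"yaw": 0.005},
    {"hand": 1,"delta_pos": [-6,0,150],"yaw": 0.005}
  ]
}}

```text
clock: 5.6
position: [434.5, -260.5, 93.0]
ee_rot: [0.958, -0.287, 0.003, 0.0]
contact_force: [-0.3, -0.0, 0.1]
gripper_width: 85.5
grasp_force: 0.0
```

```bash
python3 -c "
from h import *
print(read_state()['position']);go(432.5,-259,26,.986)"
```

```text
[ 434.53703911 -260.50645695   93.01354957]
delta [-3. -0. 67.] yaw 0.002 len 67 joints [-0.22  0.33 -0.46  0.   -0.77  1.21]
```

>>> {"name": "apply_moves", "arguments": {
  "rows": [
    {"hand": 1,"delta_pos": [-3,0,35],"yaw": 0},
    {"hand": 1,"delta_pos": [-3,0,67],"yaw": 0},
    {"hand": 1,"delta_pos": [-3,0,67],"yaw": 0},
    {"hand": 1,"delta_pos": [-3,0,67],"yaw": 0},
    {"hand": -0.2,"delta_pos": [-3,0,67],"yaw": 0},
    {"hand": -0.2,"delta_pos": [-3,0,67],"yaw": 0},
    {"hand": -0.2,"delta_pos": [-3,0,67],"yaw": 0},
    {"hand": -0.2,"delta_pos": [-3,0,67],"yaw": 0},
    {"hand": -0.2,"delta_pos": [-3,0,67],"yaw": 0},
    {"hand": -0.2,"delta_pos": [-3,0,67],"yaw": 0},
    {"hand": -0.2,"delta_pos": [-3,0,67],"yaw": 0},
    {"hand": -0.2,"delta_pos": [-3,0,67],"yaw": 0}
  ]
}}

```text
clock: 6.6
position: [430.0, -258.7, 23.8]
ee_rot: [0.958, -0.288, 0.001, 0.0]
contact_force: [-0.8, 1.2, 6.3]
gripper_width: 33.9
grasp_force: 3.2
```

```bash
python3 -c "
from h import *
s=read_state();print(s['position'],s['gripper_width'],s['grasp_force']);M=R.from_quat(s['ee_rot']).as_matrix();print(M)"
```

```text
[ 429.95028072 -258.69120898   23.83616298] 33.90116296848704 3.1668613851070404
[[ 8.34597327e-01 -5.50859273e-01  1.16776220e-03]
 [-5.50859001e-01 -8.34598127e-01 -5.72210658e-04]
 [ 1.28981969e-03 -1.65706833e-04 -9.99999154e-01]]
```

```bash
python3 bl.py w2
```

```text
[([274.3, 319.5], 0.89, array([ 430.58522243, -259.6477757 ,    0.        ])), ([456.0, 479.4], 0.77, array([ 283.16262065, -274.64223621,    0.        ])), ([409.0, 126.8], 0.66, array([ 422.23760419, -125.09238799,    0.        ]))]
[303.26082243 316.10675933]
85831.5 ((409.3753662109375, -245.91314697265625), (315.6629638671875, 142.3347930908203), 56.467525482177734)
3202.5 ((545.4657592773438, -276.7790832519531), (52.93002700805664, 12.391348838806152), 56.55604934692383)
[ 429.95932471 -258.66902503   23.84208364]
delta [  1.   -1.4 -36.2] yaw 0.001 len 36 joints [-0.22  0.43 -0.54  0.   -0.6   1.2 ]
```

View pics/w2.png

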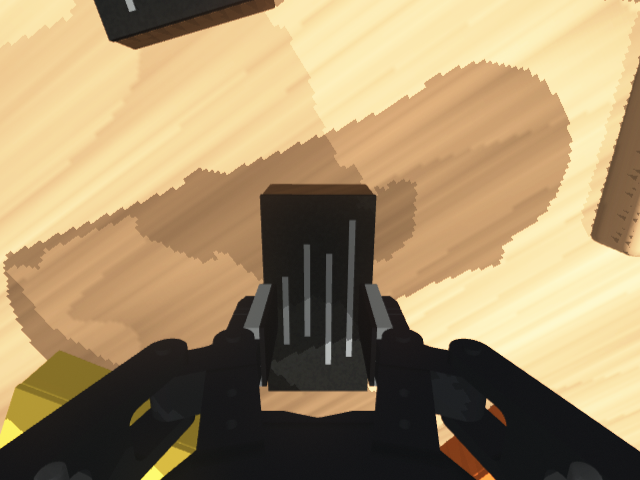

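The wrist view shows the block between the pads, with its far end at row 190 and the pads at row 320 on both sides. The grip is still light, so I close fully.

>>> {"name": "apply_moves", "arguments": {
  "rows": [
    {"hand": -1,"delta_pos": [0,0,0],"yaw": 0},
    {"hand": -1,"delta_pos": [0,0,0],"yaw": 0},
    {"hand": -1,"delta_pos": [0,0,0],"yaw": 0},
    {"hand": -1,"delta_pos": [0,0,0],"yaw": 0},
    {"hand": -1,"delta_pos": [0,0,-5],"yaw": 0},
    {"hand": -1,"delta_pos": [0,0,-10],"yaw": 0},
    {"hand": -1,"delta_pos": [0,0,-15],"yaw": 0},
    {"hand": -1,"delta_pos": [0,0,-15],"yaw": 0}
  ]
}}

```text
clock: 7.37
position: [429.9, -258.7, 38.8]
ee_rot: [0.958, -0.288, 0.001, 0.0]
contact_force: [-0.1, -1.2, 0.6]
gripper_width: 0.2
grasp_force: 0.0
```

```bash
python3 bl.py w3|head -3
```

```text
[([389.7, 135.2], 0.72, array([ 4.23977139e+02, -1.23488691e+02, -2.84217094e-14])), ([261.3, 317.7], 0.57, array([ 432.04090327, -259.55269539,    0.        ]))]
[288.00213681 316.19366139]
78876.0 ((401.9676513671875, -241.08029174804688), (349.0579833984375, 160.37228393554688), 56.47075271606445)
```

View pics/w3.png

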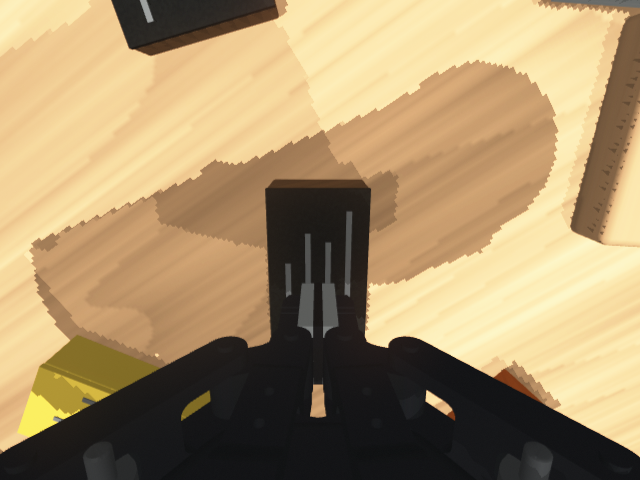

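The fingers shut inside the block's outline (tips at row 285), so the grasp missed. I'll check the geometry before trying again.

Run:
```python
from h import *
W=shot('wrist');T=shot('top');S=shot('side','s3');print(W['xyz'],read_state()['position'])
M=R.from_quat(read_state()['ee_rot']).as_matrix();p=read_state()['position']
for z in (0,15,30): print(z,'far',proj(W,(469.7,-283.9,z)),'near',proj(W,(394.5,-234,z)))
for z in (0,6,15,25): print('tool z',z,proj(W,p+M[:,2]*z))
for z in (15,20,25,30): print(z,at_z(W,(188,318),z),'bottom' )
r,k=294,418; v=T['pixels'].max(2); m=np.zeros_like(v); m[r-32:r+32,k-32:k+32]=(v[r-32:r+32,k-32:k+32]<75)*255
r,k=358,322
cv2.imwrite('pics/s3c.png',cv2.resize(S['pixels'][r-60:r+40,k-65:k+65,::-1],None,fx=6,fy=6,interpolation=cv2.INTER_CUBIC))
```

```text
[ 490.71228339 -298.26496732  185.82924928] [ 429.12323431 -258.39886257   37.62545913]
0 far [176.35420693 316.45175543] near [335.80783487 316.39204267]
15 far [180.83744227 316.38830241] near [351.34727669 316.33255899]
30 far [186.14362759 316.31320185] near [369.33519346 316.26370274]
tool z 0 [297.81419072 318.95271769]
tool z 6 [291.86805497 318.89577609]
tool z 15 [283.67168629 318.81728574]
tool z 25 [275.45156601 318.73856793]
15 [ 466.52896964 -282.6907221    15.        ] bottom
20 [ 467.23679087 -283.14656456   20.        ] bottom
25 [ 467.9446121  -283.60240703   25.        ] bottom
30 [ 468.65243332 -284.05824949   30.        ] bottom
```

View pics/s3c.png

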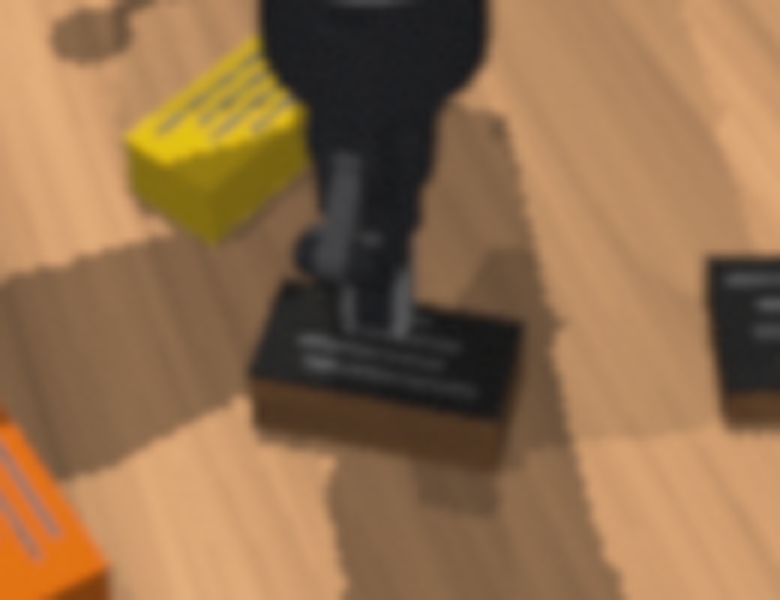

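The side crop shows the block unmoved, with the shut fingers standing on its top face at about (330,380) in the crop. So the tips sit higher than I assumed. I'll work out the tip position in the tool frame from the wrist pictures.

Run:
```python
from h import *
W=shot('wrist');s=read_state();M=R.from_quat(s['ee_rot']).as_matrix()
o=M.T@(np.array(W['xyz'])-s['position']);Rc=M.T@rotm(W['rotation']);print('cam in tool',o)
def hit(rc,y):
    d=Rc@np.array([(rc[1]-W['cx'])/W['fx'],(rc[0]-W['cy'])/W['fy'],1]);return o+d*(y-o[1])/d[1]
print(Rc)
for rc,y in [((298,207),-42.8),((298,207),42.8),((298,428),-42.8),((298,428),42.8),((285,270),-17),((285,270),17),((285,368),17),((285,368),-17)]: print(rc,y,np.round(hit(rc,y),1))
S=shot('side');print(tri([(W,(285,318)),(S,(353,320))]),s['position'])
for z in (0,8,17,25): print(z, proj(S,s['position']+M[:,2]*z))
```

```text
cam in tool [  73.14686961   -0.61650092 -147.79187631]
[[-6.71160026e-04 -9.58101862e-01 -2.86426903e-01]
 [ 9.99999029e-01 -9.92938933e-04  9.78180694e-04]
 [-1.22160117e-03 -2.86425968e-01  9.58101598e-01]]
(298, 207) -42.8 [  9.  -42.8 -18.4]
(298, 207) 42.8 [ 139.1   42.8 -281. ]
(298, 428) -42.8 [ 137.1  -42.8 -276.6]
(298, 428) 42.8 [  7.3  42.8 -15.2]
(285, 270) -17 [ 19.4 -17.  -29.3]
(285, 270) 17 [ 131.    17.  -275.2]
(285, 368) 17 [ 19.2  17.  -29. ]
(285, 368) -17 [ 123.3  -17.  -258.3]
(array([ 431.1687291 , -258.78517272,   33.59576982]), [2.163753296640655, 2.1637532966405533]) [ 429.12606031 -258.39926162   37.60439325]
0 [352.43964351 319.82602008]
8 [355.05121711 319.88387912]
17 [357.95970842 319.94831633]
25 [360.51917217 320.00502088]
```

The wrist and side views agree that the tips are about 29 mm farther back than stated: at tool z about -17 when open and -4 when shut. I'll lift, open and regrasp lower, watching the force.

>>> {"name": "apply_moves", "arguments": {
  "rows": [
    {"hand": 1,"delta_pos": [2,0,-25],"yaw": 0},
    {"hand": 1,"delta_pos": [2,0,-25],"yaw": 0},
    {"hand": 1,"delta_pos": [2,0,-25],"yaw": 0},
    {"hand": 1,"delta_pos": [2,0,-25],"yaw": 0},
    {"hand": 1,"delta_pos": [2,0,-25],"yaw": 0},
    {"hand": 1,"delta_pos": [2,0,10],"yaw": 0},
    {"hand": 1,"delta_pos": [2,0,28],"yaw": 0},
    {"hand": 1,"delta_pos": [2,0,34],"yaw": 0},
    {"hand": 1,"delta_pos": [2,0,37],"yaw": 0},
    {"hand": 1,"delta_pos": [2,0,37],"yaw": 0}
  ]
}}

```text
clock: 8.55
position: [430.9, -259.6, 0.4]
ee_rot: [0.958, -0.288, -0.001, 0.0]
contact_force: [0.5, -0.7, 0.3]
gripper_width: 85.5
grasp_force: 0.0
```

Run:
```python
from h import *
s=read_state();print(s['position'],s['contact_force']);go(432.5,-259,-4,.986)
S=shot('side');print(nets.find_in('side','block')[:3])
```

```text
[ 4.30893445e+02 -2.59587302e+02  4.16152745e-01] [ 0.52805924 -0.69406557  0.27745529]
delta [ 1.  -1.4  4.4] yaw 0.001 len 5 joints [-0.22  0.47 -0.55  0.   -0.55  1.21]
[{'location': [360.9, 332.9], 'score': 0.83}, {'location': [323.3, 292.3], 'score': 0.78}, {'location': [386.5, 254.8], 'score': 0.77}]
```

>>> {"name": "apply_moves", "arguments": {
  "rows": [
    {"hand": 1,"delta_pos": [1,0,3],"yaw": 0},
    {"hand": 1,"delta_pos": [1,0,3],"yaw": 0},
    {"hand": -1,"delta_pos": [1,0,3],"yaw": 0},
    {"hand": -1,"delta_pos": [1,0,3],"yaw": 0},
    {"hand": -1,"delta_pos": [1,0,3],"yaw": 0},
    {"hand": -1,"delta_pos": [1,0,3],"yaw": 0},
    {"hand": -1,"delta_pos": [1,0,3],"yaw": 0},
    {"hand": -1,"delta_pos": [1,0,3],"yaw": 0}
  ]
}}

```text
clock: 9.32
position: [432.4, -260.3, -1.6]
ee_rot: [0.958, -0.288, 0.001, 0.0]
contact_force: [0.4, 1.4, 4.1]
gripper_width: 44.0
grasp_force: 62.8
```

Gripped (44 mm, 63 N). Lifting and heading for the rail.

Run:
```python
from h import *
x=[537,40,3.308];c,s=np.cos(x[2]),np.sin(x[2]);p=(x[0]-c*64.5,x[1]-s*64.5);print(p,x[2]+np.pi/2-2*np.pi)
go(p[0],p[1],150,x[2]+np.pi/2)
```

```text
(np.float64(600.6090111017985), np.float64(50.68380581306497)) -1.4043889803846898
delta [ -30.8 -352.2 -151.5] yaw -0.75 len 385 joints [-0.22  0.48 -0.55  0.   -0.54  1.21]
```

>>> {"name": "apply_moves", "arguments": {
  "rows": [
    {"hand": -1,"delta_pos": [0,0,-40],"yaw": 0},
    {"hand": -1,"delta_pos": [0,0,-80],"yaw": 0},
    {"hand": -1,"delta_pos": [0,0,-120],"yaw": 0},
    {"hand": -1,"delta_pos": [0,0,-160],"yaw": 0},
    {"hand": -1,"delta_pos": [-3,-35,-160],"yaw": -0.1},
    {"hand": -1,"delta_pos": [-6,-75,-160],"yaw": -0.2},
    {"hand": -1,"delta_pos": [-10,-115,-160],"yaw": -0.3},
    {"hand": -1,"delta_pos": [-13,-155,-160],"yaw": -0.4},
    {"hand": -1,"delta_pos": [-17,-195,-160],"yaw": -0.5},
    {"hand": -1,"delta_pos": [-20,-235,-160],"yaw": -0.6},
    {"hand": -1,"delta_pos": [-24,-270,-160],"yaw": -0.7},
    {"hand": -1,"delta_pos": [-24,-270,-160],"yaw": -0.75}
  ]
}}

```text
clock: 10.32
position: [563.4, -16.8, 157.1]
ee_rot: [0.996, 0.088, 0.001, -0.0]
contact_force: [-0.1, -0.4, -2.0]
gripper_width: 44.2
grasp_force: 62.1
```

Run:
```python
from h import *
s=read_state();print(s['position'],s['gripper_width'])
W=shot('wrist','w4');T=shot('top');S=shot('side')
for q in ['fence','rail','catch_tab','lever_pivot','pad','knob','block']:
    L=[]
    for c,im in (('wrist',W),('top',T),('side',S)):
        r=nets.pinpoint(c,q)
        if r: L.append((im,r[0]['location'])); print(q,c,np.round(r[0]['location']),round(r[0]['score'],2))
    if len(L)>1: print('   ',*[np.round(v,1) for v in tri(L)])
```

```text
[563.37164634 -16.8164453  157.14322049] 44.236045963693165
fence wrist [ 69. 217.] 0.87
fence side [239. 353.] 0.69
    [648.5  62.8  68.8] [7.4 7.4]
rail wrist [162. 225.] 0.79
rail top [222. 286.] 0.97
rail side [243. 341.] 0.94
    [598.1  50.8  71.2] [5.2 6.5 2.9]
catch_tab wrist [161. 226.] 0.58
catch_tab top [263. 284.] 0.72
catch_tab side [236. 300.] 0.83
    [531.9  62.6  82.1] [74.1 36.8 46.1]
lever_pivot wrist [163. 223.] 0.2
lever_pivot top [278. 294.] 0.72
lever_pivot side [262. 296.] 0.87
    [512.9  59.8   8.7] [79.7 52.5 43.1]
pad wrist [249. 220.] 0.91
pad top [239. 288.] 0.52
pad side [249. 324.] 0.47
    [549.3  44.8  74.1] [2.6 3.9 2.2]
knob top [315. 301.] 0.54
knob side [225. 254.] 0.73
    [369.7   9.1 209.1] [5. 5.]
block wrist [301. 317.] 0.62
block top [358. 428.] 0.92
block side [322. 298.] 0.83
    [ 388.  -150.6    1.9] [145.4 165.9  35.8]
```

View pics/w4.png

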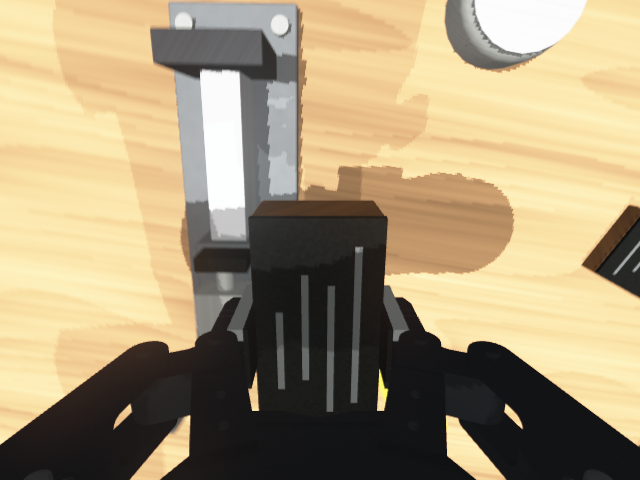

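The wrist view shows the white rail running from (70,219) to (240,228), the fence at (50,210), the pad at (258,220) and the block level in the fingers. I'll measure the rail's edges on the z=60 plane.

```bash
cat > rail.py <<'E'
from h import *
W=shot('wrist');p=W['pixels'].astype(int)
E=[]
for r in range(85,225,10):
    row=p[r,185:262].min(1); k=np.where(row>215)[0]
    # take the run around col 222
    if len(k): 
        a=at_z(W,(r,185+k.min()-.5),60);b=at_z(W,(r,185+k.max()+.5),60);E.append((a+b)/2);w=np.linalg.norm(b-a);print(r,185+k.min(),185+k.max(),round(w,1))
E=np.array(E)[:,:2];vx,vy,x0,y0=cv2.fitLine(E.astype(np.float32),cv2.DIST_HUBER,0,.01,.01).ravel()
if vx<0: vx,vy=-vx,-vy
print('line dir',np.arctan2(vy,vx),'pt',x0,y0,'y at x=600',y0+(600-x0)*vy/vx)
col=p[:,222].min(1);print('col222 bright rows',np.where(col[:260]>215)[0][[0,-1]])
a=np.where(col[:260]>215)[0]
for r in (a[0],a[-1]): print(at_z(W,(r,222),60))
# block orientation in hand: dark face edges
s=read_state();go(0,0,0);M=R.from_quat(s['ee_rot']).as_matrix()
print('tool x ang',np.arctan2(M[1,0],M[0,0]))
z=s['position'][2]+1.6+30
for a,b in [((215,250),(215,386)),((395,260),(395,377))]:
    print((M.T@((at_z(W,a,z)+at_z(W,b,z))/2-s['position'])).round(1), np.linalg.norm(at_z(W,a,z)-at_z(W,b,z)))
E
python3 rail.py
```

```text
85 192 231 24.6
95 193 231 24.2
105 194 232 24.3
115 195 232 23.9
125 196 233 24.1
135 196 233 24.2
145 197 234 24.4
155 198 234 24.0
165 199 235 24.1
175 199 235 24.3
185 200 236 24.5
195 201 236 24.0
205 202 231 20.2
line dir 0.15133217 pt 616.27344 54.350418 y at x=600 51.86875
col222 bright rows [ 65 204]
[656.63653981  53.34998594  60.        ]
[570.86476675  45.44491431  60.        ]
delta [-549.4 -114.1  157.9] yaw 0 len 583 joints [ 0.25  0.34 -0.25 -0.   -0.99  1.49]
tool x ang 0.1662710925944403
[ 45.1  -0.1 -31.6] 43.64565173323637
[-24.2   0.1 -31.6] 43.809068511460026
```

```bash
sed -i 's/range(85,225,10)/range(75,198,8)/' rail.py; python3 rail.py | grep -E "line|col"; python3 -c "
from h import *
print(read_state()['position']);go(601.5,52.0,100,.153+np.pi/2)"
```

```text
line dir 0.15080379 pt 614.2946 54.036495 y at x=600 51.864323
col222 bright rows [ 65 204]
[560.72363835 -21.58779922 157.88917189]
delta [ 52.4 -65.8  57.9] yaw 0.013 len 102 joints [ 0.25  0.34 -0.25  0.   -0.99  1.49]
```

>>> {"name": "apply_moves", "arguments": {
  "rows": [
    {"hand": -1,"delta_pos": [26,-33,0],"yaw": 0.014},
    {"hand": -1,"delta_pos": [52,-66,0],"yaw": 0.014},
    {"hand": -1,"delta_pos": [52,-66,25],"yaw": 0.014},
    {"hand": -1,"delta_pos": [52,-66,45],"yaw": 0.014},
    {"hand": -1,"delta_pos": [52,-66,55],"yaw": 0.014},
    {"hand": -1,"delta_pos": [52,-66,58],"yaw": 0.014},
    {"hand": -1,"delta_pos": [52,-66,58],"yaw": 0.014},
    {"hand": -1,"delta_pos": [52,-66,58],"yaw": 0.014},
    {"hand": -1,"delta_pos": [52,-66,58],"yaw": 0.014}
  ]
}}

```text
clock: 12.37
position: [602.0, 51.9, 101.5]
ee_rot: [0.997, 0.076, 0.001, -0.0]
contact_force: [-0.1, -0.6, -0.9]
gripper_width: 44.0
grasp_force: 62.1
```

Run:
```python
from h import *
s=read_state();print(s['position'],s['contact_force'],s['gripper_width']);go(601.5,52,61,.152+np.pi/2)
W=shot('wrist','w5');M=R.from_quat(s['ee_rot']).as_matrix()
print('predicted fence-face/rail px',proj(W,(656.4,60.5,60)),'fence top edge',proj(W,(656.4,60.5,85)))
```

```text
[602.0067689   51.88717013 101.45040622] [-0.10003955 -0.63053166 -0.90409186] 43.97794964033691
delta [-0.6 -0.2 40.4] yaw -0.0 len 40 joints [ 0.35  0.46 -0.21  0.   -0.9   1.37]
predicted fence-face/rail px [161.20613767 317.42999915] fence top edge [166.72492946 317.45544901]
```

View pics/w5.png

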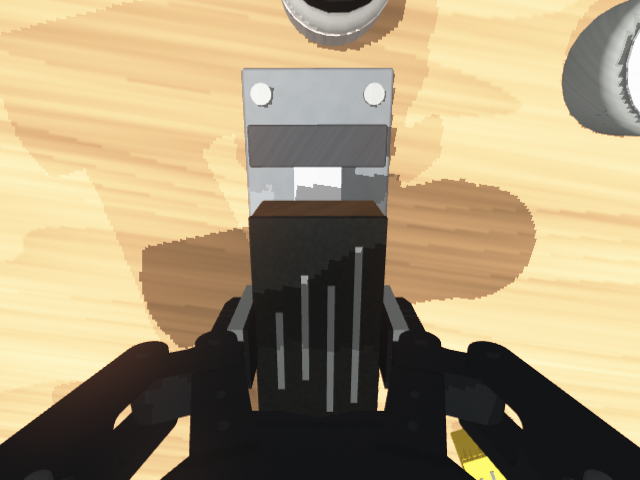

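The rail (cols 295-342), fence (248-387) and block (250-386) are all centred at about col 318. The fence face at row 167 matches the prediction. Lowering.

>>> {"name": "apply_moves", "arguments": {
  "rows": [
    {"hand": -1,"delta_pos": [-1,0,20],"yaw": 0},
    {"hand": -1,"delta_pos": [-1,0,32],"yaw": 0},
    {"hand": -1,"delta_pos": [-1,0,38],"yaw": 0},
    {"hand": -1,"delta_pos": [-1,0,40],"yaw": 0},
    {"hand": -1,"delta_pos": [-1,0,41],"yaw": 0},
    {"hand": -1,"delta_pos": [-1,0,41],"yaw": 0},
    {"hand": -1,"delta_pos": [-1,0,41],"yaw": 0}
  ]
}}

```text
clock: 13.0
position: [600.8, 52.1, 59.9]
ee_rot: [0.997, 0.076, 0.001, -0.0]
contact_force: [-0.1, -0.0, -1.0]
gripper_width: 43.8
grasp_force: 62.2
```

>>> {"name": "apply_moves", "arguments": {
  "rows": [
    {"hand": -1,"delta_pos": [0,0,1],"yaw": 0},
    {"hand": -1,"delta_pos": [0,0,1],"yaw": 0},
    {"hand": -1,"delta_pos": [0,0,1.5],"yaw": 0},
    {"hand": -1,"delta_pos": [0,0,1.5],"yaw": 0}
  ]
}}

```text
clock: 13.33
position: [600.5, 52.1, 58.4]
ee_rot: [0.997, 0.076, 0.001, -0.0]
contact_force: [-1.1, 0.8, 5.2]
gripper_width: 43.8
grasp_force: 62.8
```

Contact at 58.4, exactly as predicted. Letting go, then rising.

>>> {"name": "apply_moves", "arguments": {
  "rows": [
    {"hand": 1,"delta_pos": [0,0,0],"yaw": 0},
    {"hand": 1,"delta_pos": [0,0,0],"yaw": 0},
    {"hand": 1,"delta_pos": [0,0,0],"yaw": 0},
    {"hand": 1,"delta_pos": [0,0,0],"yaw": 0},
    {"hand": 1,"delta_pos": [0,0,0],"yaw": 0},
    {"hand": 1,"delta_pos": [0,0,-30],"yaw": 0},
    {"hand": 1,"delta_pos": [0,0,-70],"yaw": 0},
    {"hand": 1,"delta_pos": [0,0,-110],"yaw": 0},
    {"hand": 1,"delta_pos": [0,0,-120],"yaw": 0},
    {"hand": 1,"delta_pos": [0,0,-120],"yaw": 0},
    {"hand": 1,"delta_pos": [0,0,-120],"yaw": 0},
    {"hand": 1,"delta_pos": [0,0,-120],"yaw": 0}
  ]
}}

```text
clock: 14.33
position: [599.2, 51.8, 176.2]
ee_rot: [0.997, 0.076, -0.001, 0.0]
contact_force: [-0.5, 0.7, -0.0]
gripper_width: 85.6
grasp_force: 0.0
```

Run:
```python
from h import *
W=shot('wrist','w6');s=read_state();print(s['position'],s['gripper_width'],s['clock'])
v=W['pixels'].max(2);m=(v<70).astype(np.uint8)*255
for b in cv2.findContours(m,0,2)[0]:
    if cv2.contourArea(b)<900: continue
    pts=np.array([at_z(W,(p[0][1],p[0][0]),90)[:2] for p in b],np.float32); print(cv2.contourArea(b),cv2.minAreaRect(pts))
r=nets.pinpoint('wrist','block')[:2];print(r,[at_z(W,x['location'],60) for x in r])
a=.152+np.pi;c,q=np.cos(a),np.sin(a);f=np.array((656.4,60.5));o=f+120*np.array((c,q));print('clamp origin',o)
T,S=shot('top'),shot('side')
for n,P in (('catch_tab',(50,-20,137)),('knob',(164,0,206))):
    L=[]
    for k,im in (('top',T),('side',S)):
        r=nets.pinpoint(k,n); L.append((im,r[0]['location']));print(n,k,r[0])
    w=np.array([o[0]+c*P[0]-q*P[1],o[1]+q*P[0]+c*P[1],P[2]]);print(n,tri(L),'model',w,proj(T,w),proj(S,w))
```

```text
[599.13601227  51.6831829  175.79027682] 85.58813590926157 14.3833
60492.0 ((476.232666015625, 31.243515014648438), (163.48861694335938, 523.6406860351562), 8.59756088256836)
10052.0 ((592.4456787109375, 51.12738037109375), (109.7770767211914, 45.29538345336914), 8.631197929382324)
2449.0 ((727.4067993164062, 62.844871520996094), (19.3939208984375, 46.3801155090332), 8.677620887756348)
[{'location': [397.1, 455.3], 'score': 0.73}, {'location': [226.7, 316.5], 'score': 0.61}] [array([467.34574223, -87.14604999,  60.        ]), array([598.93296107,  52.67661714,  60.        ])]
clamp origin [537.78357308  42.33015507]
catch_tab top {'location': [219.1, 284.7], 'score': 0.61}
catch_tab side {'location': [266.0, 297.4], 'score': 0.74}
catch_tab (array([542.80094157,  62.62263987,  28.31111132]), [64.46927400180955, 64.46927400180932]) model [485.33175438  54.52879083 137.        ] [264.79023327 281.59509517] [231.40196077 299.10662545]
knob top {'location': [315.0, 300.9], 'score': 0.74}
knob side {'location': [224.2, 255.8], 'score': 0.77}
knob (array([372.3069299 ,   9.62677275, 210.88496941]), [2.8490738865177314, 2.8490738865176732]) model [375.67445629  17.49803366 206.        ] [314.77298201 296.87519947] [223.85704792 257.88380683]
```

The block lies on the rail: its angle is 0.151 rad, it is centred within 1 mm, and its centre is at about clamp x -65. Next is the catch.

Run:
```python
from h import *
go(477,109,176);go(477,109,125); go(493.7,0,125)
```

```text
delta [-112.9  -75.1    1. ] yaw 0 len 136 joints [ 0.35  0.38 -0.12 -0.   -1.07  1.37]
delta [-112.8  -75.1   52. ] yaw 0 len 145 joints [ 0.35  0.38 -0.12 -0.   -1.07  1.37]
delta [-112.9   35.2   52. ] yaw 0 len 129 joints [ 0.35  0.38 -0.12 -0.   -1.07  1.37]
```

>>> {"name": "apply_moves", "arguments": {
  "rows": [
    {"hand": -1,"delta_pos": [0,-38,0],"yaw": 0},
    {"hand": -1,"delta_pos": [-20,-75,0],"yaw": 0},
    {"hand": -1,"delta_pos": [-55,-75,0],"yaw": 0},
    {"hand": -1,"delta_pos": [-90,-75,0],"yaw": 0},
    {"hand": -1,"delta_pos": [-113,-75,10],"yaw": 0},
    {"hand": -1,"delta_pos": [-113,-75,35],"yaw": 0},
    {"hand": -1,"delta_pos": [-113,-75,52],"yaw": 0},
    {"hand": -1,"delta_pos": [-113,-75,52],"yaw": 0},
    {"hand": -1,"delta_pos": [-113,-75,52],"yaw": 0},
    {"hand": -1,"delta_pos": [-113,-75,52],"yaw": 0}
  ]
}}

```text
clock: 15.57
position: [478.0, 109.3, 126.3]
ee_rot: [0.997, 0.076, 0.001, -0.0]
contact_force: [0.2, -0.6, 0.1]
gripper_width: 0.1
grasp_force: 0.0
```

>>> {"name": "apply_moves", "arguments": {
  "rows": [
    {"hand": -1,"delta_pos": [0,15,0],"yaw": 0},
    {"hand": -1,"delta_pos": [0,30,0],"yaw": 0},
    {"hand": -1,"delta_pos": [0,42,0],"yaw": 0},
    {"hand": -1,"delta_pos": [0,54,0],"yaw": 0},
    {"hand": -1,"delta_pos": [0,66,0],"yaw": 0},
    {"hand": -1,"delta_pos": [0,78,0],"yaw": 0},
    {"hand": -1,"delta_pos": [0,90,0],"yaw": 0},
    {"hand": -1,"delta_pos": [0,102,0],"yaw": 0},
    {"hand": -1,"delta_pos": [0,110,0],"yaw": 0},
    {"hand": -1,"delta_pos": [0,110,0],"yaw": 0},
    {"hand": -1,"delta_pos": [0,110,0],"yaw": 0},
    {"hand": -1,"delta_pos": [0,110,0],"yaw": 0}
  ]
}}

```text
clock: 16.57
position: [493.8, 0.3, 125.5]
ee_rot: [0.997, 0.076, 0.0, -0.0]
contact_force: [0.0, -0.4, 0.3]
gripper_width: -0.1
grasp_force: 0.0
```

Run:
```python
from h import *
s=read_state();print(s['position'],s['contact_force'])
T,S=shot('top'),shot('side','s7')
o=np.array((537.8,42.3));c,q=np.cos(3.2936),np.sin(3.2936)
w=lambda P:np.array([o[0]+c*P[0]-q*P[1],o[1]+q*P[0]+c*P[1],P[2]])
th=1.6-.25
for n,P in (('closed',(50,-20,137)),('open',(50,79*np.sin(th),60+79*np.cos(th)))): print(n,proj(S,w(P)),proj(T,w(P)))
print(nets.pinpoint('side','catch_tab')[:3],nets.pinpoint('top','catch_tab')[:3],nets.pinpoint('side','knob')[:1])
cv2.imwrite('pics/s7c.png',cv2.resize(S['pixels'][190:310,220:380,::-1],None,fx=5,fy=5,interpolation=cv2.INTER_CUBIC))
```

```text
[4.93780716e+02 3.00504892e-01 1.25471834e+02] [ 0.04612657 -0.36994175  0.27288602]
closed [231.40679362 299.11626366] [264.78284642 281.6093076 ]
open [270.26521601 317.33225342] [261.80355377 325.5961587 ]
[{'location': [249.9, 344.9], 'score': 0.56}, {'location': [273.0, 317.9], 'score': 0.51}, {'location': [212.2, 272.2], 'score': 0.36}] [{'location': [257.5, 323.8], 'score': 0.49}] [{'location': [223.3, 253.8], 'score': 0.66}]
```

View pics/s7c.png

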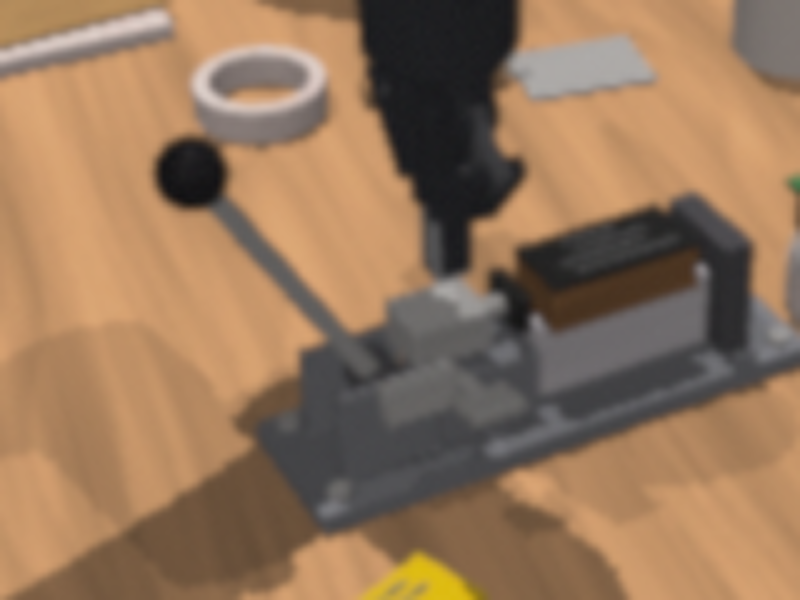

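The side crop shows the catch lying open at about (400,420), matching the predicted open position. The block is on the rail between fence and pad, and the knob is at (172,190). Now I measure the knob.

```bash
cat > knob.py <<'E'
from h import *
T,S=shot('top'),shot('side');L=[]
for im,k,(r,c) in ((T,'top',(314,299)),(S,'side',(224,257))):
    p=im['pixels'][r-14:r+15,c-14:c+15].max(2);m=(p<60).astype(np.uint8)*255
    b=max(cv2.findContours(m,0,2)[0],key=cv2.contourArea);(x,y),rad=cv2.minEnclosingCircle(b);M=cv2.moments(b)
    rc=(M['m01']/M['m00']+r-14,M['m10']/M['m00']+c-14);print(k,rc,(y+r-14,x+c-14),rad);L.append((im,rc))
P=tri(L);print(P)
print(at_z(T,L[0][1],206))
s=read_state();print(s['position'])
p=P[0];go(p[0],p[1],260);go(p[0],p[1],p[2]-18)
E
python3 knob.py
```

```text
Traceback (most recent call last):
  File "knob.py", line 6, in <module>
    rc=(M['m01']/M['m00']+r-14,M['m10']/M['m00']+c-14);print(k,rc,(y+r-14,x+c-14),rad);L.append((im,rc))
        ~~~~~~~~^~~~~~~~~
ZeroDivisionError: float division by zero
```

```bash
python3 -c "
from h import *
go(380,14,300)"
```

```text
delta [-110.3  -30.6 -174.6] yaw 0 len 209 joints [ 0.33  0.27 -0.45 -0.   -0.85  1.39]
```

>>> {"name": "apply_moves", "arguments": {
  "rows": [
    {"hand": 1,"delta_pos": [0,0,-40],"yaw": 0},
    {"hand": 1,"delta_pos": [0,0,-80],"yaw": 0},
    {"hand": 1,"delta_pos": [0,0,-120],"yaw": 0},
    {"hand": 1,"delta_pos": [0,0,-160],"yaw": 0},
    {"hand": 1,"delta_pos": [-30,-10,-175],"yaw": 0},
    {"hand": 1,"delta_pos": [-65,-20,-175],"yaw": 0},
    {"hand": 1,"delta_pos": [-90,-30,-175],"yaw": 0},
    {"hand": 1,"delta_pos": [-110,-31,-175],"yaw": 0},
    {"hand": 1,"delta_pos": [-110,-31,-175],"yaw": 0},
    {"hand": 1,"delta_pos": [-110,-31,-175],"yaw": 0},
    {"hand": 1,"delta_pos": [-110,-31,-175],"yaw": 0}
  ]
}}

```text
clock: 17.83
position: [380.7, 14.3, 300.7]
ee_rot: [0.997, 0.076, 0.0, -0.0]
contact_force: [0.2, -0.5, -0.6]
gripper_width: 85.6
grasp_force: 0.0
```

```bash
cat > knob.py <<'E'
from h import *
W,S=shot('wrist','w8'),shot('side');L=[]
s=read_state();print(s['position'])
g=proj(W,(374,13,207));print('guess',g)
for im,k in ((W,'wrist'),(S,'side')):
    r=nets.pinpoint(k,'knob')[:2]; print(k,[(x['location'],round(x['score'],2)) for x in r])
    if r: L.append((im,r[0]['location']))
P=tri(L);print(P)
r,c=map(int,L[0][1]);print(at_z(W,L[0][1],206))
p=W['pixels'];q=p[max(r-50,0):r+50,c-60:c+60].max(2);m=(q<60).astype(np.uint8)
n,lab,st,ce=cv2.connectedComponentsWithStats(m);i=lab[min(r,50),60];print(st[i],ce[i]+[c-60,max(r-50,0)])
p=P[0];go(p[0],p[1],p[2]-18)
E
python3 knob.py
```

```text
[380.9970694   14.27478524 300.24069993]
guess [245.4498193  318.27413799]
wrist [([245.8, 313.6], 0.58)]
side [([223.9, 256.2], 0.9)]
(array([372.38958465,  16.40066685, 207.01675744]), [0.8879287725843144, 0.887928772584358])
[372.93728748  16.08084247 206.        ]
[  34   22   52   52 2136] [312.73033708 242.63717228]
delta [ -7.9  -3.5 111. ] yaw 0 len 111 joints [ 0.47 -0.1  -0.39  0.   -1.29  1.25]
```

>>> {"name": "apply_moves", "arguments": {
  "rows": [
    {"hand": 1,"delta_pos": [-8,-4,30],"yaw": 0},
    {"hand": 1,"delta_pos": [-8,-4,65],"yaw": 0},
    {"hand": 1,"delta_pos": [-8,-4,95],"yaw": 0},
    {"hand": 1,"delta_pos": [-8,-4,113],"yaw": 0},
    {"hand": 1,"delta_pos": [-8,-4,114],"yaw": 0},
    {"hand": 1,"delta_pos": [-8,-4,114],"yaw": 0},
    {"hand": 1,"delta_pos": [-8,-4,114],"yaw": 0}
  ]
}}

```text
clock: 18.62
position: [373.1, 17.2, 187.5]
ee_rot: [0.997, 0.076, 0.001, -0.0]
contact_force: [-0.1, 1.2, -0.4]
gripper_width: 85.4
grasp_force: 0.0
```

```bash
python3 -c "
from h import *
s=read_state();print(s['position'],s['contact_force']);go(372.5,16.7,186)
shot('wrist');print(nets.pinpoint('wrist','knob')[:1],proj(shot('wrist'),(372.5,16.7,207)))"
```

```text
[373.06452061  17.21682542 187.49346342] [-0.10874045  1.17982599 -0.39524983]
delta [-0.6  0.4  1.5] yaw 0 len 2 joints [ 0.49 -0.02 -0.61  0.   -0.98  1.23]
[{'location': [316.9, 320.0], 'score': 0.61}] [321.81527618 319.68440487]
```

Aligned. Closing on the knob.

>>> {"name": "apply_moves", "arguments": {
  "rows": [
    {"hand": -1,"delta_pos": [0,0,1],"yaw": 0},
    {"hand": -1,"delta_pos": [0,0,1],"yaw": 0},
    {"hand": -1,"delta_pos": [0,0,1],"yaw": 0},
    {"hand": -1,"delta_pos": [0,0,1],"yaw": 0},
    {"hand": -1,"delta_pos": [0,0,1],"yaw": 0},
    {"hand": -1,"delta_pos": [0,0,1],"yaw": 0},
    {"hand": -1,"delta_pos": [0,0,1],"yaw": 0},
    {"hand": -1,"delta_pos": [0,0,1],"yaw": 0}
  ]
}}

```text
clock: 19.43
position: [371.7, 16.7, 185.8]
ee_rot: [0.997, 0.076, -0.0, 0.0]
contact_force: [-2.3, -0.6, 5.5]
gripper_width: 33.1
grasp_force: 59.1
```

```bash
python3 -c "
import numpy as np
for t in np.arange(0,.95,.075):
    f=.52-t; print(round(t,3), round(180*(np.sin(.52)-np.sin(f)),1), round(-180*(np.cos(f)-np.cos(.52)),1))"
```

```text
0.0 0.0 -0.0
0.075 12.0 -6.3
0.15 24.3 -11.6
0.225 37.1 -16.0
0.3 50.2 -19.5
0.375 63.4 -21.9
0.45 76.8 -23.4
0.525 90.3 -23.8
0.6 103.8 -23.2
0.675 117.2 -21.6
0.75 130.5 -19.1
0.825 143.5 -15.5
0.9 156.2 -11.0
```

The 33 mm width on a 36 mm ball with a 5.5 N lift suggests the grip is a bit high. I'll regrasp 8 mm lower.

>>> {"name": "apply_moves", "arguments": {
  "rows": [
    {"hand": 0.5,"delta_pos": [0,0,0],"yaw": 0},
    {"hand": 0.5,"delta_pos": [0,0,0],"yaw": 0},
    {"hand": 0.5,"delta_pos": [0,0,8],"yaw": 0},
    {"hand": 0.5,"delta_pos": [0,0,8],"yaw": 0},
    {"hand": -1,"delta_pos": [0,0,8],"yaw": 0},
    {"hand": -1,"delta_pos": [0,0,8],"yaw": 0},
    {"hand": -1,"delta_pos": [0,0,8],"yaw": 0},
    {"hand": -1,"delta_pos": [0,0,8],"yaw": 0},
    {"hand": -1,"delta_pos": [0,0,8],"yaw": 0},
    {"hand": -1,"delta_pos": [0,0,8],"yaw": 0},
    {"hand": -1,"delta_pos": [0,0,8],"yaw": 0}
  ]
}}

```text
clock: 20.35
position: [371.8, 16.8, 177.6]
ee_rot: [0.997, 0.076, 0.0, 0.0]
contact_force: [-0.4, -0.9, 1.0]
gripper_width: 33.2
grasp_force: 59.4
```

Solid flat grip. Pulling the first half of the arc.

>>> {"name": "apply_moves", "arguments": {
  "rows": [
    {"hand": -1,"delta_pos": [12,0,-6],"yaw": 0},
    {"hand": -1,"delta_pos": [24,0,-12],"yaw": 0},
    {"hand": -1,"delta_pos": [37,0,-16],"yaw": 0},
    {"hand": -1,"delta_pos": [50,0,-19.5],"yaw": 0},
    {"hand": -1,"delta_pos": [63,0,-22],"yaw": 0},
    {"hand": -1,"delta_pos": [77,0,-23.5],"yaw": 0},
    {"hand": -1,"delta_pos": [77,0,-23.5],"yaw": 0}
  ]
}}

```text
clock: 20.93
position: [449.0, 28.5, 201.0]
ee_rot: [0.997, 0.076, -0.001, 0.001]
contact_force: [-2.7, -0.8, 3.9]
gripper_width: 33.4
grasp_force: 60.9
```

>>> {"name": "apply_moves", "arguments": {
  "rows": [
    {"hand": -1,"delta_pos": [13,0,-0.3],"yaw": 0},
    {"hand": -1,"delta_pos": [27,0,0.2],"yaw": 0},
    {"hand": -1,"delta_pos": [40,0,2],"yaw": 0},
    {"hand": -1,"delta_pos": [53.5,0,4.5],"yaw": 0},
    {"hand": -1,"delta_pos": [66.5,0,8],"yaw": 0},
    {"hand": -1,"delta_pos": [73,0,10],"yaw": 0},
    {"hand": -1,"delta_pos": [78.5,0,12],"yaw": 0},
    {"hand": -1,"delta_pos": [78.5,0,12],"yaw": 0},
    {"hand": -1,"delta_pos": [78.5,0,12],"yaw": 0},
    {"hand": -1,"delta_pos": [78.5,0,12],"yaw": 0}
  ]
}}

```text
clock: 21.77
position: [524.1, 40.1, 189.4]
ee_rot: [0.997, 0.076, -0.001, 0.0]
contact_force: [-4.7, -0.4, 6.0]
gripper_width: 33.5
grasp_force: 63.3
```

Run:
```python
from h import *
s=read_state();print(s['position'],s['contact_force'],s['grasp_force'])
o=np.array((537.8,42.3));c,q=np.cos(3.2936),np.sin(3.2936)
w=lambda P:np.array([o[0]+c*P[0]-q*P[1],o[1]+q*P[0]+c*P[1],P[2]])
T,S=shot('top'),shot('side')
print('knob model',w((8,0,217)),proj(S,w((8,0,217))),'meas',nets.pinpoint('side','knob')[:2])
print('block against fence model',proj(S,w((-75,0,60))),'at -65',proj(S,w((-65,0,60))),'meas',nets.pinpoint('side','block'))
print('catch',nets.pinpoint('side','catch_tab')[:2])
```

```text
[524.08154531  40.05485165 189.37992334] [-4.72358271 -0.43948868  6.01209584] 63.34323763847351
knob model [529.8922471   41.08861891 217.        ] [203.39790227 316.65153616] meas [{'location': [202.2, 310.6], 'score': 0.89}, {'location': [249.8, 329.9], 'score': 0.28}]
block against fence model [246.20797896 344.69936637] at -65 [247.24476158 341.53564486] meas [{'location': [389.2, 253.5], 'score': 0.83}, {'location': [325.1, 295.5], 'score': 0.81}, {'location': [245.1, 346.8], 'score': 0.65}]
catch [{'location': [269.9, 320.8], 'score': 0.71}, {'location': [250.4, 341.1], 'score': 0.58}]
```

The force of about 5 N says it is near the stop. A few mm more should seat it.

>>> {"name": "apply_moves", "arguments": {
  "rows": [
    {"hand": -1,"delta_pos": [2,0,1],"yaw": 0},
    {"hand": -1,"delta_pos": [4,0,1.5],"yaw": 0},
    {"hand": -1,"delta_pos": [4,0,1.5],"yaw": 0},
    {"hand": -1,"delta_pos": [4,0,1.5],"yaw": 0}
  ]
}}

```text
clock: 22.35
position: [527.8, 40.6, 188.0]
ee_rot: [0.997, 0.076, -0.001, 0.0]
contact_force: [-3.9, -1.0, 6.3]
gripper_width: 33.4
grasp_force: 63.4
```

Run:
```python
from h import *
W,S=shot('wrist'),shot('side');s=read_state();print(s['position'],s['contact_force'])
a,b=nets.pinpoint('wrist','knob')[:1],nets.pinpoint('side','knob')[:1];print(a,b)
if a: print('knob',tri([(W,a[0]['location']),(S,b[0]['location'])]), 'expected 526.6, 40, 217')
# far end of block vs fence in wrist: dark face rows
M=R.from_quat(s['ee_rot']).as_matrix()
print('fence px',proj(W,(656.4,60.5,90)),'block end at -110',proj(W,(646.5,59,90)))
col=int(proj(W,(640,58,90))[1]);print(W['pixels'][:140:4,col].max(1).tolist())
print([(x['location'],round(x['score'],2),at_z(W,x['location'],60).round(1)) for x in nets.pinpoint('wrist','block')[:3]])
```

```text
[527.71448134  40.59719057 187.99630182] [-4.16645388 -0.48255977  7.54561918]
[{'location': [351.5, 319.8], 'score': 0.66}] [{'location': [202.5, 313.0], 'score': 0.88}]
knob (array([521.69413822,  40.18673936, 220.75841005]), [1.6277061074831936, 1.627706107483023]) expected 526.6, 40, 217
fence px [ 21.5824378  317.34467291] block end at -110 [ 40.45640212 317.3293308 ]
[89, 90, 89, 91, 89, 91, 37, 39, 39, 38, 39, 38, 40, 39, 38, 40, 40, 38, 40, 38, 40, 40, 40, 41, 42, 39, 42, 40, 43, 43, 42, 41, 44, 44, 43]
[([332.2, 459.2], 0.79, array([451.2, -91.5,  60. ])), ([107.2, 316.4], 0.67, array([610.2,  54.1,  60. ]))]
```

The block's far end at row 22-24 meets the fence face, predicted at row 21.6. The knob at x of about 522-528 puts the lever at about 0.87-0.9 rad, and it is firmly held. Handing in.

```bash
python3 -c "
from h import *
print(workorder.job_done())"
```

```text
the job is handed in; nothing more can be done
None
```

I handed the job in with the block set on the rail and squeezed against the fence, the catch open and the gripper still holding the lever at about 0.87–0.9 rad; the hand-in returned no verdict.

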